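Lay out the mirror-image row of glass rondels

ROBOT

A 7-joint arm with a two-finger parallel gripper is mounted at the origin on the work surface. World frame = base frame: x ahead of the robot, y to its left, z up, the work surface at z = 0. Lengths are in m, angles in rad, forces in N, time in s.
With the tool pointing down it reaches from about 0.4 to 0.85 m from the base axis. Payload 10.4 kg.
Tool frame: the origin (TCP) lies midway between the tips of the shut fingers; the grasp point (between the pads) lies 19 mm behind it; z points along the fingers, y is the line along which they close (so a half turn about z gives the same grasp; the last joint's range is limited). The gripper opens to 87 mm and grips with 3 to 60 N. Pads are 19 mm wide; open, the fingers measure 117 mm over their backs; the gripper's body (75 mm by 190 mm) begins 51 mm behind the grasp point.
Start: joints at [-1.244, 0.332, -0.065, 1.46, 0.022, 1.35, -0.088], TCP at [0.214, 0.587, 0.196] pointing down, gripper open.
Joint ranges: [-2.6, 2.6], [-0.5, 2.12], [-1.47, 1.34], [0.16, 2.42], [-1.27, 4.41], [0.06, 2.06], [-2.6, 2.6]. Speed limits (rad/s): [2.22, 2.22, 2.79, 2.79, 3.14, 3.14, 3.14].

INTERFACE

Orientations are given as [roll, pitch, yaw] about the fixed x, y, z axes, in that order (R = Rz(yaw) Ry(pitch) Rx(roll)).
In Python, from cell import * gives the robot as it stands.
- The arm moves only by the tool move_arm, never from a script. Its argument "moves" is a list that holds one entry, the list of rows, each a list of 5 numbers: the shift along the tool's x, y, z in mm, then the turn about the tool's z in degrees, then the closure, from -1 (fully open) to 1 (shut). In form: [[[x, y, z, yaw, fingers], ...]]. A call has 1 to 20 rows; each row shifts and turns the commanded pose from where the row before left it, along the tool's axes as they then stand; what a row does not reach is not made up. A row lasts 1/10 s, in which the tool goes at most 50 mm and 8.59 degrees, less where a joint would pass 70% of its speed; a pose out of reach is approached as far as the arm can. A call with a gripper value outside its range is refused whole. The fingers move at their own pace and stop on an object; "squeeze" is the grip in N (left out, the last holds). Time passes only in rows, so rows that do not move let the fingers close. It gives the time, the measured TCP pose, the force, the opening and the grip force at its end, in the units of the state.
- state(): the state, without advancing time (a new reading comes with each control period).
- get_image(name): name is "scene" or "side" or "wrist"; returns (picture, depth): 420x560x3 uint8, blue, green, red; 420x560 float32, m along the optical axis (not along the pixel's ray), 0 where there is no reading.
- calibration(name): a dict with "fx", "fy", "cx", "cy" (pixels), "k1" (the pictures are not rectified: a ray, as slopes to the right and down, at radius r is drawn at 1 + k1 r^2 times it, then the intrinsics apply), "rvec" (rotation vector, rad) and "tvec" (3), from world to camera coordinates, as OpenCV has them; the wrist camera has in their place "T_tool_cam" (4x4, takes a point from camera to tool coordinates, whose origin is the TCP and whose axes are the flange's). Camera axes: x right, y down, z forward; pixel columns grow to the right and rows downward; lengths in m; the calibration is good to about 2 mm. A picture is of the moment at which its call begins: read the wrist's pose just before it. calibration takes no time and is no camera call.
- hand_in(): hands the job in; it is judged then, once.
The state is a dict: "time_s": time; "joints": joint angles; "joint_vel": joint speeds; "effort": joint torques, N m; "tcp_pos": TCP position; "orientation": TCP orientation; "force": force on the tool from outside, world axes, zero at the start; "ft_torque": the same for the moment, N m; "opening": finger opening in m; "grip_force": force on a finger pad.
Only numpy, scipy, OpenCV 4.12 (cv2) and the standard library are available. Lean on these libraries where they do the work, as an engineer would, in place of code of your own. Each camera call takes 0.05 s, during which the arm holds its last target. There are 200 camera calls.

TASK

These glass rondels for a mirror frame come in matching pairs, and lie in two rows of four in the double tray: the back row is the set for one side of the frame, the front row (nearest the robot) the same set for the other side. Move the front row into the empty single tray beside it in mirror-image order, so that the colour nearest the gap between the two trays is also nearest the gap in the other tray, and so on outwards, the outermost staying outermost. Lay each rondel flat in its own cell, dish up, setting it down rather than dropping it, and leave the back row where it is.

Things in the scene. Friction and masses are not known exactly. Their poses are not given: they have to be found in the camera images.
- double_tray: Double tray, dark brown wood, 158 x 310 mm, full at the start; left or right of the single tray. Fixed. Cells 70 x 70 mm clear, 76 mm pitch, centres y = -114, -38, 38, 114 mm, front row x = -38, back row x = 38. Felt floor at z = 12 mm, 6 mm wide battens round each cell, tops at z = 18 mm. Origin: centre of underside, on the bench; x away from the robot, y to its left (yaw within 8 deg), z up.
- single_tray: Single tray, pale wood, 82 x 310 mm, empty at the start. Fixed. Cells 70 x 70 mm clear, 76 mm pitch, centres y = -114, -38, 38, 114 mm, one row at x = 0. Felt floor at z = 12 mm, 6 mm wide battens round each cell, tops at z = 18 mm. Origin: centre of underside, on the bench; x away from the robot, y to its left (yaw within 8 deg), z up.
- amber_rondel: The amber yellow glass rondel of the front row, to be moved: a round thick disc 50 mm in diameter and 20 mm high, with a shallow dish in its top, 95 g or so, lying flat in a front-row cell of the double tray (which one varies). Origin: centre of its underside; z up, out of the dished face.
- red_rondel: The dark red glass rondel of the front row, to be moved: a round thick disc 50 mm in diameter and 20 mm high, with a shallow dish in its top, 95 g or so, lying flat in a front-row cell of the double tray (which one varies). Origin: centre of its underside; z up, out of the dished face.
- blue_rondel: The cobalt blue glass rondel of the front row, to be moved: a round thick disc 50 mm in diameter and 20 mm high, with a shallow dish in its top, 95 g or so, lying flat in a front-row cell of the double tray (which one varies). Origin: centre of its underside; z up, out of the dished face.
- green_rondel: The dark green glass rondel of the front row, to be moved: a round thick disc 50 mm in diameter and 20 mm high, with a shallow dish in its top, 95 g or so, lying flat in a front-row cell of the double tray (which one varies). Origin: centre of its underside; z up, out of the dished face.
- amber_mate: The other amber yellow rondel of the pair, same shape and size, loose, lying in a back-row cell of the double tray, in line behind its twin; it stays there. Origin: centre of its underside.
- red_mate: The other dark red rondel of the pair, same shape and size, loose, lying in a back-row cell of the double tray, in line behind its twin; it stays there. Origin: centre of its underside.
- blue_mate: The other cobalt blue rondel of the pair, same shape and size, loose, lying in a back-row cell of the double tray, in line behind its twin; it stays there. Origin: centre of its underside.
- green_mate: The other dark green rondel of the pair, same shape and size, loose, lying in a back-row cell of the double tray, in line behind its twin; it stays there. Origin: centre of its underside.
Things that resemble listed ones, but are neither listed nor needed, are in the scene too. What is shaped like the blue_rondel but pink is not meant. What is shaped like the amber_rondel but pink is not meant.

How it is judged:
By the outcome, as a careful person would: the job done as asked, in the order asked, and still so for the second after the job is handed in, with the robot touching nothing.
It also fails if it takes over 90 s, if anything falls off the work surface, if the arm or the gripper's body presses on something with over 40 N, if the wrist force passes 120 N, or if a joint passes its speed limit or range.

## Working session

There is one attempt and no reset: what is moved stays moved. The work goes in short steps, Python scripts to look and compute and a tool call to move; the robot and the scene stay as the last step left them, time stands still between calls to the robot, and variables do not carry over. Pictures are saved under pics/ and viewed, at most 14 in all, crops included, and the job is handed in when it is done.

Besides the shell and the picture viewer there is one more tool, called after "Emit:" as name([rows], argument=value, ...), one row to a line, values as JSON. move_arm: Moves the arm, as the interface text tells. Its arguments: {"type":"object","properties":{"moves":{"type":"array"},"squeeze":{"type":"number"}},"required":["moves"]}

```bash
mkdir -p pics; ls; python3 - <<'E'
from cell import *
import cv2,numpy as np
for n in("scene","side"):
    p,d=get_image(n); cv2.imwrite(f"pics/{n}0.png",p); np.save(f"pics/{n}0.npy",d)
    print(n,calibration(n))
print(calibration("wrist")); s=state(); print({k:np.round(v,3) for k,v in s.items()})
E
```

```text
pics
scene {'fx': 507.3137389697374, 'fy': 507.3137389697374, 'cx': 276.0220586895607, 'cy': 200.41111012545213, 'k1': -0.11164055260401821, 'rvec': array([ 1.57651624,  1.70164839, -0.89736022]), 'tvec': array([ 0.04520781, -0.22776331,  1.44622481])}
side {'fx': 506.1862822729766, 'fy': 506.1862822729766, 'cx': 286.1082168829834, 'cy': 210.4694227833181, 'k1': 0.04558510309441649, 'rvec': array([ 0.22989391, -2.85296712,  1.11650605]), 'tvec': array([0.48081523, 0.0812643 , 1.04687219])}
{'fx': 357.01643649246165, 'fy': 357.01643649246165, 'cx': 281.3499348157017, 'cy': 208.41046955663185, 'k1': -0.05644772881582852, 'T_tool_cam': array([[ 8.81792817e-04, -9.62867014e-01, -2.69974694e-01,
         7.42386372e-02],
       [ 9.99999186e-01,  6.00004595e-04,  1.12628137e-03,
         3.40402315e-04],
       [-9.22473119e-04, -2.69975467e-01,  9.62866759e-01,
        -1.89596629e-01],
       [ 0.00000000e+00,  0.00000000e+00,  0.00000000e+00,
         1.00000000e+00]])}
{'time_s': np.float64(0.1), 'joints': array([-1.244,  0.333, -0.065,  1.461,  0.022,  1.35 , -0.088]), 'joint_vel': array([-0.   , -0.   ,  0.002, -0.003,  0.001,  0.001, -0.   ]), 'effort': array([ 1.0000e-03, -6.2454e+01,  2.4000e-02, -3.9072e+01, -6.1000e-02,
        3.6000e-02,  0.0000e+00]), 'tcp_pos': array([0.214, 0.587, 0.195]), 'orientation': array([-3.14 ,  0.   ,  2.792]), 'force': array([0.165, 0.04 , 0.473]), 'ft_torque': array([-0.01 ,  0.008, -0.007]), 'grip_force': np.float64(0.0), 'opening': np.float64(0.088)}
```

View pics/scene0.png

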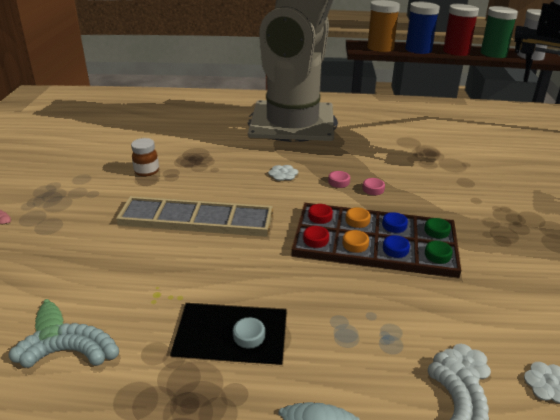

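View pics/side0.png

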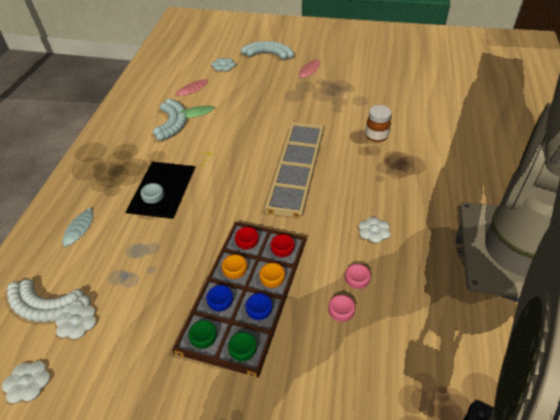

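The scene camera faces the robot, so the top of the picture is nearest the robot and robot-left (+y) is to the right.

- **Front row (upper in scene):** red (320,213), amber (358,217), blue (395,222), green (438,227).
- **Back row, which stays:** red (316,237), amber (356,241), blue (396,247), green (438,252).
- **Not meant:** pink discs at (339,179) and (373,187), and a clear one at (249,333) on the black mat.
- **Single tray:** lies at -y, with felts at (140,209), (177,212), (213,214) and (251,217).

Red is nearest the gap.

```bash
cat > h.py <<'E'
from cell import *
import cv2,numpy as np
from scipy.spatial.transform import Rotation as R
def ray(n,uv,st=None):
    c=calibration(n); q=(np.array(uv)-[c['cx'],c['cy']])/[c['fx'],c['fy']]
    p=q.copy()
    for _ in range(20): p=q/(1+c['k1']*(p@p))
    d=np.append(p,1)
    if n=="wrist":
        T=np.eye(4); T[:3,:3]=R.from_euler('xyz',st['orientation']).as_matrix(); T[:3,3]=st['tcp_pos']
        T=T@c['T_tool_cam']; return T[:3,3],T[:3,:3]@d
    M=R.from_rotvec(c['rvec']).as_matrix(); return -M.T@c['tvec'],M.T@d
def onz(n,uv,z,st=None):
    o,d=ray(n,uv,st); return o+d*(z-o[2])/d[2]
RNG={'red':[(0,4),(174,180)],'amber':[(8,24)],'blue':[(105,128)],'green':[(50,75)]}
def blobs(p,col,amin,smin=150,vmin=60):
    h=cv2.cvtColor(p,cv2.COLOR_BGR2HSV); m=np.zeros(p.shape[:2],np.uint8)
    for a,b in RNG[col]: m|=cv2.inRange(h,(a,smin,vmin),(b,255,255))
    cs,_=cv2.findContours(m,cv2.RETR_EXTERNAL,cv2.CHAIN_APPROX_NONE)
    return [cv2.minEnclosingCircle(c)+(cv2.boundingRect(c),cv2.contourArea(c),c) for c in cs if cv2.contourArea(c)>amin]
E
python3 - <<'E'
from h import *
for n in("scene","side"):
    p=cv2.imread(f"pics/{n}0.png")
    for c in RNG:
        for (uv,r,bb,a,cn) in blobs(p,c,100,190 if c=='amber' else 150,50):
            x,y,w,h=bb; u=(x+w/2,y+h/2); q=onz(n,u,.022)
            if .2<q[0]<1 and abs(q[1])<.5: print(n,c,np.round(u,1),a,np.round(q,3))
    h=cv2.cvtColor(p,cv2.COLOR_BGR2HSV); m=cv2.inRange(h,(0,0,30),(180,70,150))
    x0,x1,y0,y1=(110,280,190,240) if n=="scene" else (260,330,115,220)
    mm=np.zeros_like(m); mm[y0:y1,x0:x1]=m[y0:y1,x0:x1]; mm=cv2.morphologyEx(mm,cv2.MORPH_OPEN,np.ones((3,3)))
    cs,_=cv2.findContours(mm,0,2)
    for c in cs:
        if cv2.contourArea(c)>100:
            M=cv2.moments(c); u=(M['m10']/M['m00'],M['m01']/M['m00']); print(n,'felt',np.round(u,1),M['m00'],np.round(onz(n,u,.012),3))
E
```

```text
scene red [316. 237.] 427.0 [0.56  0.072 0.022]
scene red [321. 214.] 356.5 [0.483 0.081 0.022]
scene amber [356. 241.] 427.5 [0.566 0.148 0.022]
scene amber [358.  217.5] 363.0 [0.49  0.156 0.022]
scene amber [144.5 157. ] 128.0 [ 0.28  -0.345  0.022]
scene blue [396.5 246.5] 423.0 [0.577 0.223 0.022]
scene blue [395.5 223. ] 350.5 [0.502 0.23  0.022]
scene green [439.5 251.5] 293.0 [0.586 0.303 0.022]
scene green [439.  227.5] 241.5 [0.511 0.316 0.022]
scene felt [249.4 216.9] 569.0 [ 0.491 -0.064  0.012]
scene felt [212.7 214.3] 551.5 [ 0.489 -0.14   0.012]
scene felt [176.7 211.7] 532.0 [ 0.486 -0.217  0.012]
scene felt [141.5 209.2] 505.5 [ 0.483 -0.293  0.012]
side red [282.5 245. ] 420.5 [0.481 0.081 0.022]
side red [247. 238.] 410.0 [0.557 0.074 0.022]
side amber [272.5 274.5] 472.5 [0.488 0.157 0.022]
side amber [234.5 265.5] 462.5 [0.566 0.147 0.022]
side amber [379.  125.5] 109.5 [ 0.304 -0.343  0.022]
side blue [259.  306.5] 530.5 [0.499 0.231 0.022]
side blue [219.5 298. ] 507.5 [0.576 0.225 0.022]
side green [242.5 346.5] 586.0 [0.512 0.314 0.022]
side green [202.5 334. ] 547.5 [0.587 0.302 0.022]
side felt [286.7 197.7] 556.5 [ 0.496 -0.063  0.012]
side felt [293.  174.9] 483.0 [ 0.494 -0.139  0.012]
side felt [299.1 154. ] 422.0 [ 0.491 -0.215  0.012]
side felt [304.3 134.6] 365.5 [ 0.489 -0.291  0.012]
```

```bash
python3 -c "
import cv2
p=cv2.imread('pics/scene0.png');cv2.imwrite('pics/crop.png',cv2.resize(p[165:275,280:470],None,fx=4,fy=4,interpolation=cv2.INTER_CUBIC))"
```

```text
(no output)
```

View pics/crop.png

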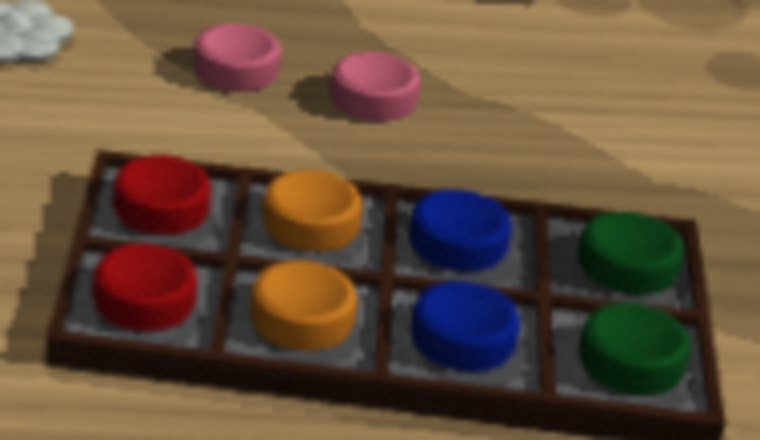

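The crop shows the front row clearly: red (160,195), amber (312,210), blue (460,230) and green (632,252), with the pink discs outside the tray. Both views agree to about 3 mm. I'll turn the fingers diagonal to the cells and go above red.

Emit:
move_arm([
  [[0,0,0,7.5,-1],[0,0,0,7.5,-1],[0,0,0,7.5,-1],[0,0,0,7.5,-1],[-40,-8.5,0,0,-1],[-40,-8.5,0,0,-1],[-40,-8.5,0,0,-1],[-40,-8.5,0,0,-1],[-40,-8.5,0,0,-1],[-40,-8.5,0,0,-1],[-40,-8.5,0,0,-1],[-40,-8.5,0,0,-1],[-40,-8.5,0,0,-1],[-40,-8.5,0,0,-1],[-40,-8.5,0,0,-1],[-40,-8.5,0,0,-1],[-40,-8.5,0,0,-1],[-40,-8.5,0,0,-1],[0,0,0,0,-1],[0,0,0,0,-1]],
], squeeze=15)

```text
time_s: 2.1
tcp_pos: [0.4826, 0.0809, 0.1955]
orientation: [-3.141, -0.0, 2.266]
force: [-0.1, 0.6, 0.8]
opening: 0.087
grip_force: 0.0
```

```bash
cat >> h.py <<'E'
def go(tx,ty,tz=None):
    s=state(); M=R.from_euler('xyz',s['orientation']).as_matrix()
    t=np.array([tx,ty,s['tcp_pos'][2] if tz is None else tz])
    return np.round(1000*M.T@(t-s['tcp_pos']),1)
def look(name):
    s=state(); p,d=get_image("wrist"); cv2.imwrite(f"pics/{name}.png",p)
    for c in RNG:
        for (uv,r,bb,a,cn) in blobs(p,c,600,190 if c=='amber' else 150,40):
            x,y,w,h=bb; u=(x+w/2,y+h/2)
            print(c,np.round(u),'bb',w,h,'z.032:',np.round(onz("wrist",u,.032,s)[:2],4),'z.022',np.round(onz("wrist",u,.022,s)[:2],4))
    return p,s
E
python3 - <<'E'
from h import *
s=state(); print({k:np.round(s[k],3) for k in('time_s','tcp_pos','orientation','force')}, go(.482,.081))
look('w1')
E
```

```text
{'time_s': np.float64(2.1), 'tcp_pos': array([0.483, 0.081, 0.196]), 'orientation': array([-3.141, -0.   ,  2.266]), 'force': array([-0.113,  0.606,  0.783])} [ 0.5 -0.3  0. ]
red [330. 234.] bb 47 47 z.032: [0.5563 0.0736] z.022 [0.5597 0.0718]
red [280. 184.] bb 48 49 z.032: [0.4814 0.0807] z.022 [0.4827 0.079 ]
amber [384. 187.] bb 49 48 z.032: [0.5643 0.1468] z.022 [0.568  0.1471]
amber [335. 132.] bb 50 50 z.032: [0.489 0.155] z.022 [0.4905 0.1555]
blue [442. 137.] bb 53 50 z.032: [0.5735 0.2203] z.022 [0.5774 0.2227]
blue [394.  80.] bb 54 54 z.032: [0.4993 0.2272] z.022 [0.5011 0.2297]
green [510.  83.] bb 47 52 z.032: [0.5866 0.2995] z.022 [0.5909 0.3041]
green [466.  23.] bb 51 46 z.032: [0.5156 0.3083] z.022 [0.5179 0.3131]
```

View pics/w1.png

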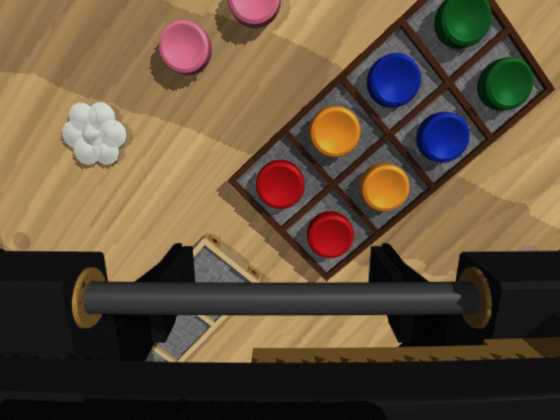

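The wrist view shows the front row at red (280,184), amber (335,132), blue (394,80) and green (466,23). It agrees with the fixed cameras, and red lies under the TCP. Next I'll descend and grip with the tips just above the battens.

Emit:
move_arm([
  [[0,0,35,0,-1],[0,0,35,0,-1],[0,0,35,0,-1],[0,0,30,0,-1],[0,0,20,0,-1],[0,0,12,0,-1],[0,0,7,0,-1],[0,0,0,0,-1],[0,0,0,0,1],[0,0,0,0,1],[0,0,0,0,1],[0,0,0,0,1],[0,0,0,0,1],[0,0,0,0,1],[0,0,0,0,1]],
], squeeze=15)

```text
time_s: 3.65
tcp_pos: [0.4826, 0.0815, 0.0219]
orientation: [3.141, -0.0, 2.268]
force: [-0.1, -0.2, -0.4]
opening: 0.0389
grip_force: 0.0
```

```bash
python3 - <<'E'
from h import *
s=state(); print(s['opening'],s['grip_force'],s['tcp_pos'])
look('w2')
p,d=get_image("side"); cv2.imwrite("pics/s2.png",cv2.resize(p[180:380,160:360],None,fx=3,fy=3))
E
```

```text
0.03888823936650475 0.0 [0.4826352  0.08152536 0.02187643]
red [278. 243.] bb 90 80 z.032: [0.4784 0.0843] z.022 [0.4808 0.0813]
amber [466. 241.] bb 94 66 z.032: [0.5563 0.1508] z.022 [0.5631 0.1515]
amber [381. 153.] bb 98 96 z.032: [0.4872 0.1547] z.022 [0.4901 0.1556]
blue [542. 165.] bb 36 86 z.032: [0.5564 0.2057] z.022 [0.5632 0.2094]
blue [497.  55.] bb 110 106 z.032: [0.4976 0.2254] z.022 [0.501  0.2303]
```

View pics/s2.png

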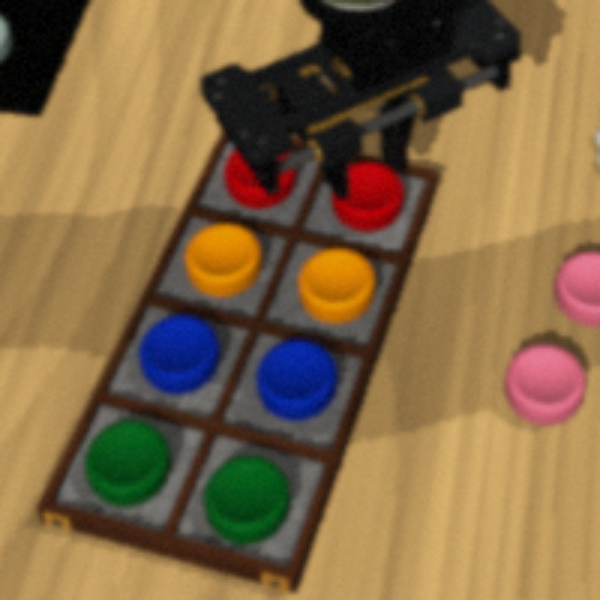

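The front red disc, at (367,195) in the crop, sits between or beside the fingers, which are narrower than the disc. I'll check the wrist view.

View pics/w2.png

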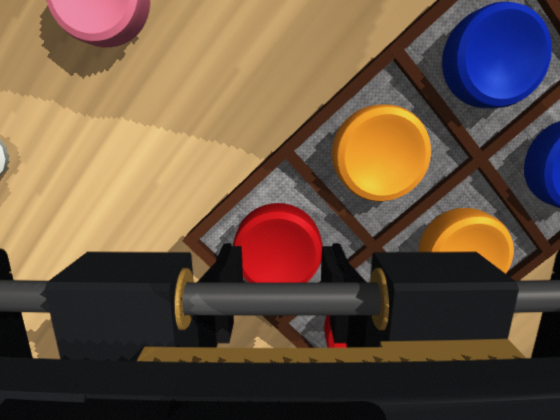

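The fingers straddle the red disc, but the opening reads 39 mm with no grip force, so they may still be moving. I'll wait a few rows to see.

Emit:
move_arm([
  [[0,0,0,0,1],[0,0,0,0,1],[0,0,0,0,1]],
])

```text
time_s: 4.05
tcp_pos: [0.4826, 0.0815, 0.0218]
orientation: [3.142, -0.0, 2.268]
force: [-0.2, 0.1, 0.5]
opening: 0.007
grip_force: 0.0
```

```bash
python3 - <<'E'
from h import *
s=state(); print(s['opening'],s['grip_force'],s['tcp_pos'],s['force'])
p,_=get_image("wrist"); cv2.imwrite("pics/w3.png",p); st=s
for (uv,r,bb,a,cn) in blobs(p,'red',600): 
    t=cn[:,0]; k=t[t[:,1]<bb[1]+18]; A=np.c_[2*k,np.ones(len(k))]; q=np.linalg.lstsq(A,(k**2).sum(1),rcond=None)[0]
    print(bb,q[:2],(q[2]+q[:2]@q[:2])**.5,onz("wrist",q[:2],.032,s))
E
```

```text
0.00702660094117741 0.0 [0.48263027 0.08151826 0.02183182] [-0.22795848  0.0541501   0.50827309]
(233, 203, 90, 80) [277.72452699 247.25316037] 43.9518767737695 [0.47986862 0.08236514 0.032     ]
```

View pics/w3.png

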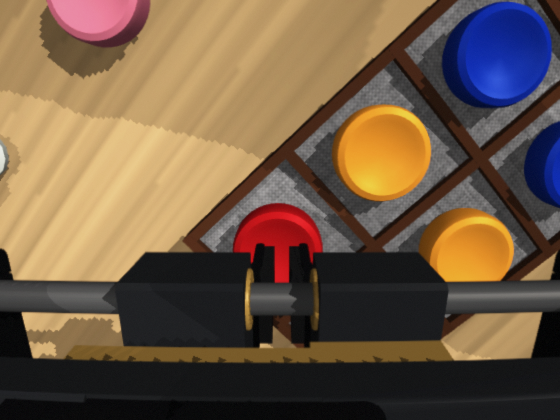

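The fingers shut to 7 mm without touching, so the tips are above the disc at (278,247) and the height must be off. I'll measure heights with the depth image.

```bash
python3 - <<'E'
from h import *
s=state(); print(s['joints'],s['tcp_pos'])
def pt(n,u,v,d,st=None):
    o,r=ray(n,(u,v),st); return o+r*d[v,u]
p,d=get_image("wrist")
for nm,u,v in(('bench',150,200),('bench',300,60),('amber rim',381,107),('amber dish',381,150),('red rim',277,207),('red dish',277,225),('batten',325,195),('felt',285,185),('between',283,262),('fingertip L',268,250),('fingertip',306,250),('finger',308,275)):
    print(nm,d[v,u],np.round(pt("wrist",u,v,d,s),4))
d0=np.load('pics/side0.npy')
for nm,u,v in(('bench',340,250),('red',282,243),('amber',272,272),('pink',342,305),('amber mate',234,263)):
    print('side',nm,np.round(pt("side",u,v,d0),4))
d0=np.load('pics/scene0.npy')
for nm,u,v in(('bench',280,190),('red',320,213),('amber',358,216),('pink',374,186)):
    print('scene',nm,np.round(pt("scene",u,v,d0),4))
p,ds=get_image("side"); cv2.imwrite("pics/s3.png",cv2.resize(p[190:280,220:330],None,fx=6,fy=6,interpolation=cv2.INTER_CUBIC))
E
```

```text
[-0.6881137   0.22745699  0.47248105  2.02333871 -0.12955148  0.91901164
  0.5500773 ] [0.48264009 0.0814973  0.0218443 ]
bench 0.21952169 [ 0.4076  0.0449 -0.0014]
bench 0.19492273 [0.4261 0.1655 0.0017]
amber rim 0.1729498 [0.4717 0.1709 0.0315]
amber dish 0.18271403 [0.4875 0.1562 0.0274]
red rim 0.1905067 [0.4659 0.0984 0.0278]
red dish 0.18929899 [0.4716 0.0917 0.0315]
batten 0.1991856 [0.4837 0.1188 0.0176]
felt 0.2020638 [0.4635 0.1081 0.0133]
between 0.19802125 [0.4886 0.0765 0.0288]
fingertip L 0.16884966 [0.4717 0.0853 0.0542]
fingertip 0.19261225 [0.4926 0.0909 0.032 ]
finger 0.08522196 [0.4646 0.1135 0.1337]
side bench [ 0.3644  0.0565 -0.0021]
side red [0.4827 0.0782 0.0246]
side amber [0.4894 0.1537 0.0261]
side pink [0.3487 0.2001 0.0163]
side amber mate [0.568  0.1421 0.0234]
scene bench [ 0.3711 -0.0093  0.0027]
scene red [0.4914 0.079  0.03  ]
scene amber [0.4912 0.1556 0.0268]
scene pink [0.3559 0.2008 0.015 ]
```

View pics/s3.png

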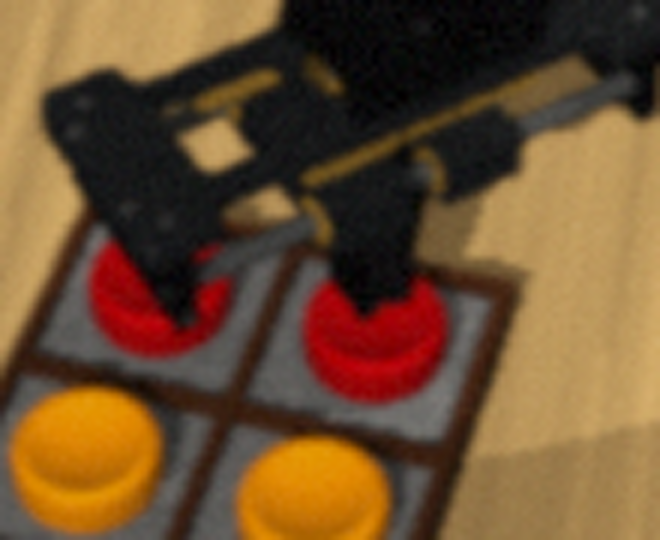

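Disc tops are at z = 31.5 mm as expected, but the real fingertips end above the reported TCP. I'll lift clear and measure the tip height relative to the TCP from the fixed views.

Emit:
move_arm([
  [[0,0,-20,0,1],[0,0,-40,0,1],[0,0,-40,0,1],[0,0,0,0,1]],
])

```text
time_s: 4.6
tcp_pos: [0.4856, 0.0822, 0.1268]
orientation: [3.134, 0.002, 2.268]
force: [0.1, -0.5, -0.5]
opening: 0.0004
grip_force: 0.0
```

```bash
python3 - <<'E'
from h import *
s=state(); print(s['tcp_pos'],s['opening'])
out=[]
for n in("scene","side"):
    p,d=get_image(n); c=calibration(n); t=s['tcp_pos']
    def proj(X):
        M=R.from_rotvec(c['rvec']).as_matrix(); q=M@X+c['tvec']; q=q[:2]/q[2]; q=q*(1+c['k1']*(q@q)); return q*[c['fx'],c['fy']]+[c['cx'],c['cy']]
    u=proj(t); u2=proj(t-[0,0,-.019]); print(n,'tcp px',u,'grasp px',u2)
    x,y=np.round(u).astype(int); cr=cv2.resize(p[y-40:y+30,x-35:x+35],None,fx=5,fy=5,interpolation=cv2.INTER_CUBIC)
    cv2.circle(cr,tuple(int(k) for k in(5*(u-[x-35,y-40]))),4,(255,0,255),1); out.append(cr)
cv2.imwrite("pics/tip.png",np.hstack(out))
E
```

```text
[0.48559513 0.08216294 0.1267847 ] 0.0004458787225235418
scene tcp px [324.39730361 170.09519485] grasp px [324.98337807 161.45063158]
side tcp px [279.26924391 210.21741407] grasp px [279.06599652 203.28196293]
```

View pics/tip.png

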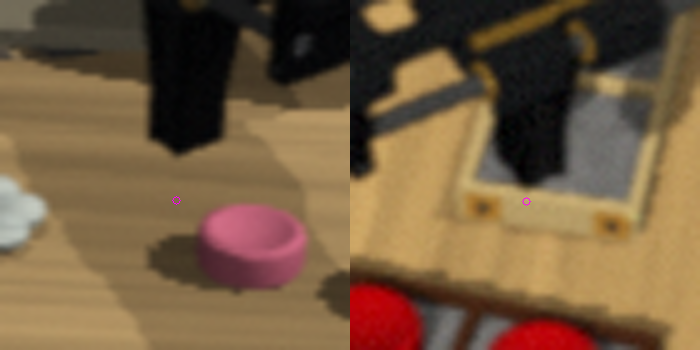

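The tip ends well above the TCP's projection (magenta) in both views, roughly 20 mm. The arm was still settling, so I'll take a settled depth reading of the lowest black finger points.

```bash
python3 - <<'E'
from h import *
for k in range(2):
  for n in("scene","side"):
    p,d=get_image(n); s=state(); t=s['tcp_pos']
    P=[];
    o,_=ray(n,(0,0))
    for v in range(90,260):
        for u in range(240,360):
            if p[v,u].max()<60 and d[v,u]>0:
                X=o+ray(n,(u,v))[1]*d[v,u]
                if np.hypot(*(X-t)[:2])<.03 and X[2]>.05: P.append(X-t)
    P=np.array(P); P=P[np.argsort(P[:,2])]
    print(n,t.round(4),len(P),'lowest dz(mm):',(P[[2,5,10,20,40],2]*1e3).round(1),'xy mean of lowest 40',(P[:40,:2].mean(0)*1e3).round(1))
E
```

```text
Traceback (most recent call last):
  File "h.py", line 5, in ray
    c=calibration(n); q=(np.array(uv)-[c['cx'],c['cy']])/[c['fx'],c['fy']]
ValueError: time passes only in moves, steps and waits
```

```bash
sed -i 's/^def ray/import functools\ncalibration=functools.lru_cache(None)(calibration)\ndef ray/' h.py; python3 - <<'E'
from h import *
for k in range(2):
  for n in("scene","side"):
    p,d=get_image(n); s=state(); t=s['tcp_pos']
    P=[]
    o,_=ray(n,(0,0))
    for v in range(90,260):
        for u in range(240,360):
            if p[v,u].max()<60 and d[v,u]>0:
                X=o+ray(n,(u,v))[1]*d[v,u]
                if np.hypot(*(X-t)[:2])<.03 and X[2]>.05: P.append(X-t)
    P=np.array(P); P=P[np.argsort(P[:,2])]
    print(n,t.round(4),len(P),'lowest dz(mm):',(P[[2,5,10,20,40],2]*1e3).round(1),'xy mean of lowest 40',(P[:40,:2].mean(0)*1e3).round(1))
E
```

```text
scene [0.4819 0.0814 0.1209] 1261 lowest dz(mm): [29.6 30.3 30.7 31.7 35.3] xy mean of lowest 40 [7.5 0.6]
side [0.4818 0.0813 0.1207] 889 lowest dz(mm): [27.  28.3 29.6 32.1 35.7] xy mean of lowest 40 [-0.9  8.3]
scene [0.4818 0.0813 0.1207] 1279 lowest dz(mm): [28.9 29.6 30.1 31.7 33.9] xy mean of lowest 40 [6.4 0.5]
side [0.4819 0.0813 0.1208] 881 lowest dz(mm): [28.5 29.1 29.7 32.6 36.1] xy mean of lowest 40 [0.4 8.2]
```

Both views put the fingertips about 28 mm behind the reported TCP, which explains the miss: the tips were at z ≈ 50 mm. I'll open, descend to the height already shown safe, then step down while watching the force.

Emit:
move_arm([
  [[0,0,0,0,-1],[0,0,0,0,-1],[0,0,0,0,-1],[0,0,0,0,-1],[0,0,0,0,-1],[0,0,0,0,-1],[0,0,0,0,-1],[0,0,0,0,-1],[0,0,30,0,-1],[0,0,30,0,-1],[0,0,25,0,-1],[0,0,15,0,-1],[0,0,5,0,-1],[0,0,5,0,-1],[0,0,4,0,-1],[0,0,4,0,-1],[0,0,0,0,-1]],
])

```text
time_s: 6.65
tcp_pos: [0.4826, 0.0816, 0.0038]
orientation: [3.141, -0.0, 2.268]
force: [-0.5, 0.5, 0.9]
opening: 0.0868
grip_force: 0.0
```

```bash
python3 - <<'E'
from h import *
p,d=get_image("wrist"); s=state(); t=s['tcp_pos']; print(t,s['force'],s['opening'])
Mt=R.from_euler('xyz',s['orientation']).as_matrix()
o,_=ray("wrist",(0,0),s); c=calibration("wrist"); P=[]
for v in range(200,300):
    for u in range(80,480):
        if p[v,u].max()<50 and d[v,u]>0:
            q=(np.array([u,v])-[c['cx'],c['cy']])/c['fx']; X=c['T_tool_cam']@np.r_[q*d[v,u],d[v,u],1]
            if abs(X[0])<.02 and abs(X[1])<.065: P.append(X[:3]*1e3)
P=np.array(P)
for sg in(-1,1):
    Q=P[P[:,1]*sg>0]; Q=Q[np.argsort(-Q[:,2])]; print(len(Q),Q[[2,10,30,60]].round(1).tolist(),'inner y',np.percentile(np.abs(Q[:60,1]),[5,50,95]))
E
```

```text
[0.48275377 0.08158963 0.00402341] [ 0.70906548  0.50911707 -0.61375653] 0.08692095091181694
1631 [[14.0, -43.2, -0.2], [18.8, -38.1, -2.3], [12.1, -45.2, -6.6], [-0.9, -32.5, -8.7]] inner y [30.6960881  42.08175087 52.90575718]
1830 [[0.0, 44.4, -8.1], [-16.6, 28.1, -8.4], [-18.2, 32.0, -8.8], [-17.4, 34.1, -9.2]] inner y [25.63277764 36.10735302 60.9857752 ]
```

Emit:
move_arm([
  [[0,0,3,0,-1],[0,0,3,0,-1],[0,0,2,0,-1],[0,0,0,0,-1]],
])

```text
time_s: 7.1
tcp_pos: [0.4824, 0.0815, -0.0045]
orientation: [-3.141, -0.0, 2.268]
force: [0.2, 0.0, -1.1]
opening: 0.087
grip_force: 0.0
```

Emit:
move_arm([
  [[0,0,0,0,1],[0,0,0,0,1],[0,0,0,0,1],[0,0,0,0,1],[0,0,0,0,1],[0,0,0,0,1],[0,0,0,0,1]],
])

```text
time_s: 7.8
tcp_pos: [0.4826, 0.0815, -0.0041]
orientation: [3.142, -0.0, 2.268]
force: [-1.0, 0.2, 0.5]
opening: 0.0491
grip_force: 15.0
```

It grips at 49 mm with 15 N. I'll lift 60 mm and carry red over the cell nearest the gap.

Emit:
move_arm([
  [[0,0,-5,0,1],[0,0,-15,0,1],[0,0,-20,0,1],[0,0,-20,0,1],[-14,-10,0,0,1],[-20,-14,0,0,1],[-25,-18,0,0,1],[-25,-18,0,0,1],[-20,-14,0,0,1],[-14,-10.5,0,0,1],[0,0,0,0,1],[0,0,0,0,1]],
], squeeze=20)

```text
time_s: 9.0
tcp_pos: [0.4936, -0.0629, 0.0559]
orientation: [3.141, -0.0, 2.268]
force: [-0.1, -0.1, -0.4]
opening: 0.0492
grip_force: 20.0
```

```bash
cat >> h.py <<'E'
def chk(tag):
    s=state(); t=s['tcp_pos']; p,d=get_image("side"); q,d2=get_image("scene")
    def cr(n,p):
        c=calibration(n); X=R.from_rotvec(c['rvec']).as_matrix()@np.array([t[0],t[1],.03])+c['tvec']; x=int(c['fx']*X[0]/X[2]+c['cx']); y=int(c['fy']*X[1]/X[2]+c['cy'])
        return cv2.resize(p[y-45:y+30,x-45:x+45],None,fx=4,fy=4,interpolation=cv2.INTER_CUBIC)
    cv2.imwrite(f"pics/{tag}.png",np.hstack([cr("side",p),cr("scene",q)]))
E
python3 - <<'E'
from h import *
print(go(.4935,-.0635), state()['tcp_pos'],state()['force']); chk('c1'); print(state()['tcp_pos'])
E
```

```text
[-0.4 -0.5 -0. ] [ 0.49361965 -0.06291263  0.05594505] [-0.13156145 -0.1394561  -0.39624137]
[ 0.49363539 -0.06206036  0.0558369 ]
```

View pics/c1.png

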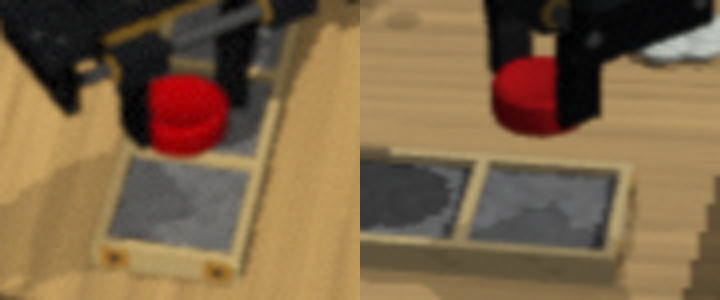

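Red is held level at (185,115) in the left half and (540,95) in the right half, over the gap-end cell. I'll set it down, release and rise.

Emit:
move_arm([
  [[0,0,20,0,1],[0,0,20,0,1],[0,0,10,0,1],[0,0,5,0,1],[0,0,2.5,0,1],[0,0,1.5,0,1],[0,0,0.7,0,1],[0,0,0,0,1]],
])

```text
time_s: 9.9
tcp_pos: [0.494, -0.0632, -0.0035]
orientation: [3.141, 0.0, 2.268]
force: [-0.6, -1.0, -1.0]
opening: 0.0492
grip_force: 20.0
```

Emit:
move_arm([
  [[0,0,0,0,0],[0,0,0,0,-0.5],[0,0,0,0,-1],[0,0,0,0,-1],[0,0,0,0,-1],[0,0,0,0,-1],[0,0,-10,0,-1],[0,0,-25,0,-1],[0,0,-25,0,-1],[0,0,-10,0,-1],[0,0,0,0,-1]],
])

```text
time_s: 11.0
tcp_pos: [0.4947, -0.0631, 0.0676]
orientation: [3.139, 0.001, 2.268]
force: [0.7, -0.3, -0.1]
opening: 0.0873
grip_force: 0.0
```

```bash
python3 - <<'E'
from h import *
print(go(.489,.1555,.066)); 
for n in("scene","side"):
    p,_=get_image(n)
    for b in blobs(p,'red',100):
        x,y,w,h=b[2]; print(n,w,h,onz(n,(x+w/2,y+h/2),.022).round(4))
print(go(.489,.1555,.066))
E
```

```text
[171.2 136.    1.8]
scene 25 22 [0.5599 0.0729 0.022 ]
scene 25 20 [ 0.4953 -0.0632  0.022 ]
scene 16 39 [-0.8863  0.7206  0.022 ]
side 24 24 [0.5568 0.0743 0.022 ]
side 22 20 [ 0.4927 -0.0587  0.022 ]
[170.2 137.   -0.3]
```

Red is in its cell at about (0.494, -0.062). Amber next.

Emit:
move_arm([
  [[20,16,0,0,-1],[30,24,0,0,-1],[35,28,0,0,-1],[35,28,0,0,-1],[30,24,0,0,-1],[20,16.5,0,0,-1],[0,0,0,0,-1],[0,0,25,0,-1],[0,0,25,0,-1],[0,0,10,0,-1],[0,0,5,0,-1],[0,0,5,0,-1],[0,0,0,0,-1]],
])

```text
time_s: 12.4
tcp_pos: [0.4892, 0.1546, -0.0038]
orientation: [3.142, 0.0, 2.268]
force: [-0.8, 0.1, 0.0]
opening: 0.0872
grip_force: 0.0
```

Emit:
move_arm([
  [[0,0,0,0,1],[0,0,0,0,1],[0,0,0,0,1],[0,0,0,0,1],[0,0,0,0,1],[0,0,0,0,1],[0,0,0,0,1]],
])

```text
time_s: 13.1
tcp_pos: [0.4891, 0.1548, -0.0038]
orientation: [3.141, -0.0, 2.268]
force: [-0.3, -0.7, 1.0]
opening: 0.0491
grip_force: 20.0
```

```bash
python3 - <<'E'
from h import *
print(go(.4915,-.1395),state()['tcp_pos'])
E
```

```text
[-227.1 -187.2   -0. ] [ 0.48911994  0.15482939 -0.00378483]
```

Emit:
move_arm([
  [[0,0,-5,0,1],[0,0,-15,0,1],[0,0,-20,0,1],[0,0,-20,0,1],[-17,-14,0,0,1],[-30,-25,0,0,1],[-35,-29,0,0,1],[-35,-29,0,0,1],[-35,-29,0,0,1],[-30,-25,0,0,1],[-28,-22,0,0,1],[-17,-14,0,0,1],[0,0,0,0,1],[0,0,0,0,1]],
])

```text
time_s: 14.5
tcp_pos: [0.4914, -0.1393, 0.0561]
orientation: [-3.142, -0.0, 2.267]
force: [0.2, -0.5, -1.3]
opening: 0.0494
grip_force: 20.0
```

```bash
python3 - <<'E'
from h import *
print(go(.4915,-.1395,-.0035),state()['tcp_pos'],state()['opening'])
E
```

```text
[-0.3 -0.  59.6] [ 0.49136827 -0.13926959  0.05614995] 0.0494153983625283
```

Emit:
move_arm([
  [[0,0,20,0,1],[0,0,20,0,1],[0,0,10,0,1],[0,0,5,0,1],[0,0,2.5,0,1],[0,0,1.5,0,1],[0,0,0.6,0,1],[0,0,0,0,1]],
])

```text
time_s: 15.3
tcp_pos: [0.4918, -0.1393, -0.0031]
orientation: [3.141, 0.0, 2.268]
force: [0.5, -0.1, -0.1]
opening: 0.0494
grip_force: 20.0
```

Emit:
move_arm([
  [[0,0,0,0,0],[0,0,0,0,-0.5],[0,0,0,0,-1],[0,0,0,0,-1],[0,0,0,0,-1],[0,0,0,0,-1],[0,0,-10,0,-1],[0,0,-25,0,-1],[0,0,-25,0,-1],[0,0,-10,0,-1],[0,0,0,0,-1],[0,0,0,0,-1]],
])

```text
time_s: 16.5
tcp_pos: [0.4912, -0.1391, 0.066]
orientation: [-3.142, -0.0, 2.268]
force: [0.6, -0.3, -0.0]
opening: 0.0872
grip_force: 0.0
```

```bash
python3 - <<'E'
from h import *
print(go(.5,.230,.066)); 
for n in("scene","side"):
    p,_=get_image(n)
    for c in('red','amber','blue'):
      for b in blobs(p,c,100,190 if c=='amber' else 150):
        x,y,w,h=b[2]; print(n,c,w,h,onz(n,(x+w/2,y+h/2),.022).round(4)[:2])
E
```

```text
[2.772e+02 2.438e+02 1.000e-01]
scene red 26 22 [0.5599 0.072 ]
scene red 24 20 [ 0.4952 -0.0622]
scene red 16 39 [-0.8863  0.7206]
scene amber 26 22 [0.5663 0.1478]
scene amber 24 19 [ 0.4928 -0.1385]
scene amber 23 12 [ 0.2803 -0.3453]
scene amber 26 40 [-0.8916  0.3611]
scene blue 26 23 [0.5771 0.2241]
scene blue 25 20 [0.5025 0.2303]
scene blue 16 38 [-0.8934  0.5563]
side red 24 24 [0.5568 0.0743]
side red 22 20 [ 0.4927 -0.0587]
side amber 25 25 [0.5654 0.1494]
side amber 21 18 [ 0.4899 -0.1351]
side amber 23 10 [ 0.3051 -0.3451]
side blue 26 27 [0.4995 0.2311]
side blue 27 26 [0.5762 0.2247]
```

Amber is placed. Blue next.

Emit:
move_arm([
  [[20,17,0,0,-1],[30,27,0,0,-1],[37,32,0,0,-1],[37,32,0,0,-1],[37,32,0,0,-1],[37,32,0,0,-1],[30,28,0,0,-1],[29,27,0,0,-1],[20,17,0,0,-1],[0,0,0,0,-1],[0,0,25,0,-1],[0,0,25,0,-1],[0,0,10,0,-1],[0,0,5,0,-1],[0,0,5,0,-1],[0,0,0,0,-1]],
])

```text
time_s: 18.2
tcp_pos: [0.5008, 0.2296, -0.0033]
orientation: [3.141, 0.0, 2.268]
force: [0.5, -0.2, 0.1]
opening: 0.0867
grip_force: 0.0
```

Emit:
move_arm([
  [[0,0,0,0,1],[0,0,0,0,1],[0,0,0,0,1],[0,0,0,0,1],[0,0,0,0,1],[0,0,0,0,1],[0,0,0,0,1]],
])

```text
time_s: 18.9
tcp_pos: [0.5006, 0.2298, -0.0034]
orientation: [3.142, -0.0, 2.268]
force: [-0.9, -0.3, 2.3]
opening: 0.0493
grip_force: 20.0
```

```bash
python3 - <<'E'
from h import *
print(go(.4885,-.216),state()['tcp_pos'])
E
```

```text
[-3.339e+02 -2.956e+02 -1.000e-01] [ 0.50064643  0.22975096 -0.00337788]
```

Emit:
move_arm([
  [[0,0,-5,0,1],[0,0,-15,0,1],[0,0,-20,0,1],[0,0,-20,0,1],[-20,-17.5,0,0,1],[-31,-27.5,0,0,1],[-33,-29.5,0,0,1],[-33,-29.5,0,0,1],[-33,-29.5,0,0,1],[-33,-29.5,0,0,1],[-33,-29.5,0,0,1],[-33,-29.5,0,0,1],[-34,-29,0,0,1],[-31,-27.5,0,0,1],[-20,-17.5,0,0,1],[0,0,0,0,1],[0,0,0,0,1]],
])

```text
time_s: 20.6
tcp_pos: [0.4884, -0.2166, 0.0572]
orientation: [3.141, 0.0, 2.267]
force: [0.2, 0.4, -1.6]
opening: 0.0492
grip_force: 20.0
```

```bash
python3 - <<'E'
from h import *
print(go(.4885,-.216,-.003),state()['tcp_pos'],state()['opening'])
E
```

```text
[ 0.4  0.4 60.2] [ 0.48837616 -0.21657512  0.05721186] 0.049197667731882666
```

Emit:
move_arm([
  [[0,0,20,0,1],[0,0,20,0,1],[0,0,10,0,1],[0,0,5,0,1],[0,0,2.5,0,1],[0,0,1.5,0,1],[0,0,0.8,0,1],[0,0,0,0,1]],
])

```text
time_s: 21.4
tcp_pos: [0.4885, -0.2165, -0.0029]
orientation: [3.141, 0.0, 2.268]
force: [-0.3, -0.1, -1.7]
opening: 0.0491
grip_force: 20.0
```

Emit:
move_arm([
  [[0,0,0,0,0],[0,0,0,0,-0.5],[0,0,0,0,-1],[0,0,0,0,-1],[0,0,0,0,-1],[0,0,0,0,-1],[0,0,-10,0,-1],[0,0,-25,0,-1],[0,0,-25,0,-1],[0,0,-10,0,-1],[0,0,0,0,-1],[0,0,0,0,-1]],
])

```text
time_s: 22.6
tcp_pos: [0.488, -0.2161, 0.0662]
orientation: [3.142, -0.001, 2.269]
force: [0.9, 0.4, -0.5]
opening: 0.0873
grip_force: 0.0
```

```bash
python3 - <<'E'
from h import *
print(go(.5125,.314,.067)); 
for n in("scene","side"):
    p,_=get_image(n)
    for c in('blue','green'):
      for b in blobs(p,c,100,150,30):
        x,y,w,h=b[2]; print(n,c,w,h,onz(n,(x+w/2,y+h/2),.022).round(4)[:2])
E
```

```text
[390.5 359.3  -0.5]
scene blue 27 23 [0.5772 0.2232]
scene blue 24 19 [ 0.4885 -0.2168]
scene blue 32 42 [-0.9031  0.5232]
scene green 26 22 [0.5878 0.3013]
scene green 25 19 [0.5143 0.3142]
scene green 31 39 [-0.9001  0.8593]
side blue 27 27 [0.5764 0.2236]
side blue 20 17 [ 0.4883 -0.2126]
side green 27 29 [0.5117 0.3142]
side green 27 28 [0.5869 0.3018]
```

Blue is placed. Green next.

Emit:
move_arm([
  [[20,18,0,0,-1],[32,29.5,0,0,-1],[32,29.5,0,0,-1],[32,29.5,0,0,-1],[32,29.5,0,0,-1],[32,29.5,0,0,-1],[32,29.5,0,0,-1],[32,29.5,0,0,-1],[32,29.5,0,0,-1],[32,29.5,0,0,-1],[32,29.5,0,0,-1],[30.5,28,0,0,-1],[20,18,0,0,-1],[0,0,0,0,-1],[0,0,0,0,-1]],
])

```text
time_s: 24.2
tcp_pos: [0.5121, 0.3131, 0.0654]
orientation: [-3.139, 0.0, 2.269]
force: [0.6, -1.4, -0.3]
opening: 0.0868
grip_force: 0.0
```

```bash
python3 - <<'E'
from h import *
print(go(.5125,.314,-.004),state()['tcp_pos']); p,s=look('w5')
E
```

```text
[ 0.4  1.  69.4] [0.51207376 0.31312862 0.06543807]
blue [268. 344.] bb 63 37 z.032: [0.5641 0.2371] z.022 [0.5686 0.2311]
green [349. 324.] bb 60 18 z.032: [0.5975 0.2877] z.022 [0.6034 0.284 ]
green [280. 224.] bb 73 73 z.032: [0.5113 0.3137] z.022 [0.5134 0.3111]
```

Emit:
move_arm([
  [[0,0.5,25,0,-1],[0,0,25,0,-1],[0,0,10,0,-1],[0,0,5,0,-1],[0,0,4.5,0,-1],[0,0,0,0,-1],[0,0,0,0,1],[0,0,0,0,1],[0,0,0,0,1],[0,0,0,0,1],[0,0,0,0,1],[0,0,0,0,1],[0,0,0,0,1]],
])

```text
time_s: 25.55
tcp_pos: [0.513, 0.3138, -0.0027]
orientation: [-3.141, -0.0, 2.268]
force: [-0.5, -1.1, 1.7]
opening: 0.0492
grip_force: 20.0
```

```bash
python3 - <<'E'
from h import *
print(go(.486,-.292),state()['tcp_pos'])
E
```

```text
[-447.  -409.7    0. ] [ 0.51296913  0.31378387 -0.00270341]
```

Emit:
move_arm([
  [[0,0,-5,0,1],[0,0,-15,0,1],[0,0,-20,0,1],[0,0,-20,0,1],[-20,-18.5,0,0,1],[-31.5,-28.7,0,0,1],[-31.5,-28.7,0,0,1],[-31.5,-28.7,0,0,1],[-31.5,-28.7,0,0,1],[-31.5,-28.7,0,0,1],[-31.5,-28.7,0,0,1],[-31.5,-28.7,0,0,1],[-31.5,-28.7,0,0,1],[-31.5,-28.7,0,0,1],[-31.5,-28.7,0,0,1],[-31.5,-28.7,0,0,1],[-31.5,-28.7,0,0,1],[-29,-28.6,0,0,1],[-20,-18.5,0,0,1],[0,0,0,0,1]],
])

```text
time_s: 27.55
tcp_pos: [0.4847, -0.297, 0.0586]
orientation: [-3.141, 0.003, 2.262]
force: [-0.4, 0.1, -1.1]
opening: 0.0493
grip_force: 20.0
```

Emit:
move_arm([
  [[0,0,0,0,1],[0,0,0,0,1]],
])

```text
time_s: 27.75
tcp_pos: [0.4864, -0.2909, 0.0576]
orientation: [3.141, -0.0, 2.27]
force: [0.6, 0.0, -1.1]
opening: 0.0494
grip_force: 20.0
```

```bash
python3 - <<'E'
from h import *
print(go(.486,-.292,-.0022),state()['tcp_pos'],state()['opening'])
E
```

```text
[-0.6 -1.1 59.8] [ 0.48644272 -0.29092005  0.05762105] 0.04940571280225894
```

Emit:
move_arm([
  [[0,0,20,0,1],[0,0,20,0,1],[0,0,10,0,1],[0,0,5,0,1],[0,0,2.5,0,1],[0,0,1.5,0,1],[0,0,0.6,0,1],[0,0,0,0,1]],
])

```text
time_s: 28.55
tcp_pos: [0.4861, -0.2923, -0.002]
orientation: [3.141, 0.0, 2.268]
force: [-0.6, 0.2, -0.8]
opening: 0.0494
grip_force: 20.0
```

Emit:
move_arm([
  [[0,0,0,0,0],[0,0,0,0,-0.5],[0,0,0,0,-1],[0,0,0,0,-1],[0,0,0,0,-1],[0,0,0,0,-1],[0,0,-10,0,-1],[0,0,-25,0,-1],[0,0,-35,0,-1],[0,0,-40,0,-1],[0,0,-40,0,-1],[0,0,-30,0,-1],[0,0,0,0,-1],[0,0,0,0,-1]],
])

```text
time_s: 29.95
tcp_pos: [0.486, -0.2923, 0.1784]
orientation: [3.14, 0.001, 2.268]
force: [-0.0, 0.7, 0.4]
opening: 0.0871
grip_force: 0.0
```

```bash
python3 - <<'E'
from h import *
p,_=get_image("side"); q,_=get_image("scene")
a=cv2.resize(p[110:380,170:340],(378,600)); b=cv2.resize(q[170:280,110:470],None,fx=1.15,fy=1.15)
cv2.imwrite("pics/f1.png",a); cv2.imwrite("pics/f2.png",cv2.resize(q[140:280,110:470],None,fx=2.2,fy=2.2,interpolation=cv2.INTER_CUBIC))
for c in RNG:
  for b in blobs(q,c,100,190 if c=='amber' else 150,30):
    x,y,w,h=b[2]; print(c,w,h,onz("scene",(x+w/2,y+h/2),.022).round(4)[:2])
E
```

```text
red 26 22 [0.5599 0.072 ]
red 24 20 [ 0.4952 -0.0622]
red 32 42 [-0.9032  0.6896]
amber 26 22 [0.5663 0.1478]
amber 24 19 [ 0.4928 -0.1385]
amber 23 12 [ 0.2803 -0.3453]
amber 31 41 [-0.8819  0.3492]
blue 27 23 [0.5772 0.2232]
blue 24 19 [ 0.4885 -0.2168]
blue 32 41 [-0.895   0.5218]
green 26 22 [0.5878 0.3013]
green 23 18 [ 0.4894 -0.2922]
green 30 39 [-0.9006  0.8617]
```

View pics/f2.png

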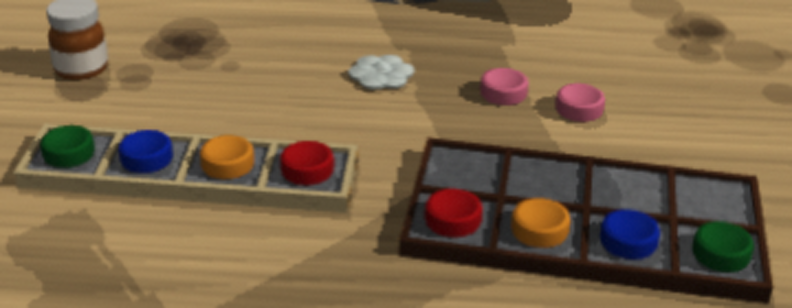

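View pics/f1.png

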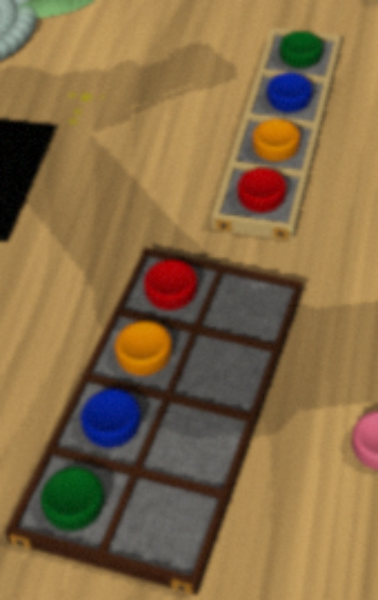

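Both views show all four flat and centred in their cells, in mirror order: red (307,163), amber (227,156), blue (146,151), green (68,146) in the scene crop. The back row has not moved and the arm is clear.

```bash
python3 -c "
from cell import *
print(hand_in())"
```

```text
the job is handed in; nothing more can be done
None
```

I moved the front row into the single tray in mirror order (red nearest the gap, then amber, blue, green), each flat and dish up with the back row unmoved, and handed the job in at about 30 s of the 90 s; the first grasp closed on nothing because the fingertips end about 28 mm above the reported TCP, which I corrected for.

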